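# Refit the hob's control knob by feel and turn the burner off

### The arm

A 6-joint arm with a two-finger parallel gripper is mounted at the origin on the work surface. World frame = base frame: x ahead of the robot, y to its left, z up, the work surface at z = 0. Lengths are in m, angles in rad, forces in N, time in s.
With the tool pointing down it reaches from about 0.325 to 0.9 m from the base axis. Payload 6.1 kg.
Tool frame: the origin (TCP) lies between the finger pads; the fingertips stand 25 mm ahead of it and the grasp point (between the pads) lies 6 mm ahead of it; x points along the fingers, z is the direction in which the jaws open and shut, and the axes are right-handed (so a half turn about x gives the same grasp; the last joint's range is limited). The gripper opens to 87 mm and grips with 3 to 60 N. Pads are 19 mm wide; open, the fingers measure 117 mm over their backs; the gripper's body (75 mm by 190 mm) begins 51 mm behind the grasp point.
Start: joints at [1.149, 0.22, 1.526, -0, 1.395, -0.126], TCP at [0.182, 0.598, 0.248] pointing down, gripper open.
Joint ranges: [-2.98, 2.98], [-0.91, 2.08], [0.09, 2.57], [-1.24, 4.39], [0.2, 2.65], [-2.68, 2.68]. Speed limits (rad/s): [2.57, 2.57, 3.01, 3.14, 3.14, 3.14].

### API

Orientations are given as [roll, pitch, yaw] about the fixed x, y, z axes, in that order (R = Rz(yaw) Ry(pitch) Rx(roll)).
In Python, from workcell import manip gives the robot as it stands.
- The arm moves only by the tool jog_arm, never from a script. Its argument "plan" is a list of rows, each an object with "claw": the opening, from -1 (shut) to 1 (fully open); "linear": the shift along the tool's x, y, z in cm, a list of three; "delta_rot": the turn, a rotation vector about the tool's x, y, z in rad, a list of three. A call has 1 to 12 rows; each row shifts and turns the commanded pose from where the row before left it, along the tool's axes as they then stand; what a row does not reach is not made up. A row lasts 1/8 s, in which the tool goes at most 62.5 mm and 10.7 degrees, less where a joint would pass 70% of its speed; a pose out of reach is approached as far as the arm can. A call with a gripper value outside its range is refused whole. The fingers move at their own pace and stop on an object; "grip_force" is the grip in N (left out, the last holds). Time passes only in rows, so rows that do not move let the fingers close. It gives the time, the measured TCP pose, the force and the opening at its end, in the units of the state.
- manip.get_obs(): the state, without advancing time (a new reading comes with each control period).
- manip.get_image(name): name is "scene" or "side" or "wrist"; returns the picture (400x640x3 uint8, red, green, blue); there is no depth.
- manip.camera_model(name): a dict with "camera_matrix" (3x3 intrinsics, pixels), "rvec" (rotation vector, rad) and "tvec" (3), from world to camera coordinates, as OpenCV has them. Camera axes: x right, y down, z forward; pixel columns grow to the right and rows downward; lengths in m; the calibration is good to about 2 mm. A picture is of the moment at which its call begins: read the wrist's pose just before it. camera_model takes no time and is no camera call; for the wrist camera it gives the pose at the moment of the call.
- manip.hand_in(): hands the job in, once; it reports no verdict.
The state is a dict: "clock": time; "qpos": joint angles; "qvel": joint speeds; "joint_torque": joint torques, N m; "ee_pos": TCP position; "tool_rot": TCP orientation; "contact_force": force on the tool from outside, world axes, zero at the start; "ft_torque": the same for the moment, N m; "gripper_width": finger opening in m.
Only numpy, scipy, OpenCV 4.12 (cv2) and the standard library are available. Lean on these libraries where they do the work, as an engineer would, in place of code of your own. Each camera call takes 0.05 s, during which the arm holds its last target.

### The job

The control knob of the hob's front tap has come off and lies on the counter, and the tap was left partly open. Set the knob on the bare stem and turn it until the flat hidden inside finds the flat of the stem and the knob drops fully home on the plate; then turn the tap clockwise to off, the knob's pointer in line with the raised mark beside it, and let go. Leave the rear knob, the pot, the bowl, the jar and the spatula as they are.

Things in the scene. Friction and masses are not known exactly. Their poses are not given: they have to be found in the camera images.
- knob: Loose black hob knob, 90 g, skirt down. Round skirt 64 mm across, 32 mm high; on it a grip bar 18 mm wide (y), from 32 to 60 mm above the origin, from x = -28 to +27 mm, then narrowing to a pointer ending at x = +40 mm (white line on top). Origin: centre of the underside; z up its axis, x to the pointer. Grip the bar across its 18 mm, fingertips just above the skirt.
- knob_socket (a point): Mouth of the hidden socket inside the knob, on its axis, 17 mm above its underside. Below it the skirt is hollow, 42 mm across, and guides on the hob's bezel; above it the socket is round, 22.4 mm across, 10 mm deep, with one flat 5 mm from the axis on the pointer's side.
- stem_foot (a point): Foot of the bare front stem, on its axis, level with the hob's plate (80 mm above the counter); axes as the hob's. A fixed bezel, 40 mm across, chamfered to 34 mm, rises 16 mm round it. A knob whose flat is not lined up stops with its underside 8 mm above the plate; with the flats in line (to about 0.1 rad) it drops until its underside lies on the plate.
- stem_top (a point): Top of the brass stem, on its axis, 25 mm above the plate; axes as the hob's. The stem is 20 mm across with one flat 4 mm from the axis. It turns stiffly (0.08 N m) from off (flat facing the hob's +x) to 1.75 rad anticlockwise from above. It starts 0.45 to 1.6 rad anticlockwise of off; that angle is not reported. Once home, knob and stem turn together with 0.1 rad of play.
- off_mark (a point): Small raised black bar on the plate, 16 mm long, its centre 50 mm from the front stem's axis along the hob's +x. The tap is off when the pointer of the seated knob points along the hob's +x, at this mark; a stop ends the turn there.
- hob: Steel two-burner hob, fixed, 340 mm (x) by 500 mm (y), top plate 80 mm above the counter; black pan supports reach 25 mm above the plate. Origin: centre of its footprint at counter level; z up; x points away from its front edge. Taps at its right (-y) end: the bare front stem at x = -80, y = -205 mm, the rear one at x = +80, y = -205 mm.
- rear_knob (a joint): Knob of the rear tap, same shape as the loose one, fitted, its pointer on its own off mark (0 rad; grows anticlockwise). Its axis is 160 mm from the bare stem along the hob's +x; its top is 60 mm above the plate. To be left alone.
- pot: Aluminium pot, 170 mm across, 90 mm high, standing on the left burner. Origin: centre of its underside. Leave it.
- bowl: White bowl, 120 mm across, 50 mm high, on the counter right of the hob. Origin: centre of its underside. Leave it.
- jar: Glass jar with a steel cap, 56 mm across, 90 mm high, on the counter right of the hob. Origin: centre of its underside. Leave it.
- spatula: Spatula lying on the counter to the right, handle to its -x. Origin: near its middle, underneath. Leave it.
Not all that is in view belongs to the job. What is meant by the knob is not brown, and is the larger of those in its own colour.

How it is judged:
By the outcome, as a careful person would: the job done as asked, in the order asked, and still so for the second after the job is handed in, with the robot touching nothing.
It also fails if it takes over 72 s, if anything falls off the work surface, if the arm or the gripper's body presses on something with over 40 N, if the wrist force passes 120 N, or if a joint passes its speed limit or range.

## Working session

There is one attempt and no reset: what is moved stays moved. The work goes in short steps, Python scripts to look and compute and a tool call to move; the robot and the scene stay as the last step left them, time stands still between calls to the robot, and variables do not carry over. Pictures are saved under pics/ and viewed, and the job is handed in when it is done.

Besides the shell and the picture viewer there is one more tool, called after "Call:" as a command line: name --argument value ..., lists and objects as JSON in quotes. jog_arm: Moves the arm, as the interface text tells. Its arguments: {"type":"object","properties":{"plan":{"type":"array","items":{"type":"object","properties":{"claw":{"type":"number"},"linear":{"type":"array","items":{"type":"number"}},"delta_rot":{"type":"array","items":{"type":"number"}}}}},"grip_force":{"type":"number"}},"required":["plan"]}

```bash
mkdir -p pics; ls; python3 - <<'E'
from workcell import manip
import cv2
print(manip.get_obs())
for n in ["scene","side","wrist"]:
    m=manip.camera_model(n); print(n,m)
    cv2.imwrite(f"pics/{n}0.png",manip.get_image(n)[:,:,::-1])
E
```

```text
pics
{'clock': 0.0, 'qpos': array([ 1.14887320e+00,  2.21228766e-01,  1.52760654e+00, -3.21052578e-05,
        1.39474112e+00, -1.26097584e-01]), 'qvel': array([-3.75732595e-04,  7.81087971e-04, -1.46690711e-03,  1.64668719e-03,
       -7.56945923e-05,  1.57069960e-06]), 'joint_torque': array([-1.49786410e-03, -4.94627202e+01, -3.87369955e+01,  6.98070042e-02,
        5.71646215e-02, -9.55043038e-05]), 'ee_pos': array([0.18197624, 0.5973091 , 0.24643802]), 'tool_rot': array([ 3.03142183,  1.5688123 , -1.97678704]), 'contact_force': array([-0.41690627,  0.35717026,  0.38231237]), 'ft_torque': array([-0.01906346,  0.02095659, -0.01089743]), 'gripper_width': 0.08683730664148295}
scene {'camera_matrix': array([[373.80218588,   0.        , 319.48773732],
       [  0.        , 373.80218588, 199.25509444],
       [  0.        ,   0.        ,   1.        ]]), 'rvec': array([ 2.50838829,  0.59945205, -0.16832528]), 'tvec': array([-0.51292829, -0.24991941,  1.55738143])}
side {'camera_matrix': array([[403.42528011,   0.        , 316.78091593],
       [  0.        , 403.42528011, 195.93032914],
       [  0.        ,   0.        ,   1.        ]]), 'rvec': array([ 2.0909556 , -0.71593663,  0.36978941]), 'tvec': array([-0.51993864,  0.24608737,  1.11257124])}
wrist {'camera_matrix': array([[299.01105389,   0.        , 319.85751245],
       [  0.        , 299.01105389, 193.65904362],
       [  0.        ,   0.        ,   1.        ]]), 'rvec': array([-2.33973281, -1.73420161, -0.23592865]), 'tvec': array([-0.62500016, -0.03261101,  0.39100273])}
```

View pics/scene0.png

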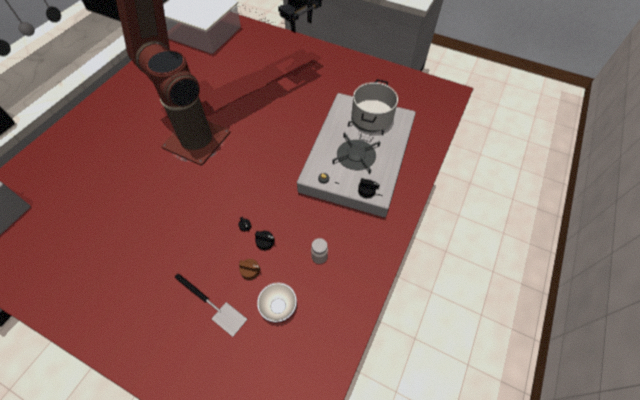

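View pics/side0.png

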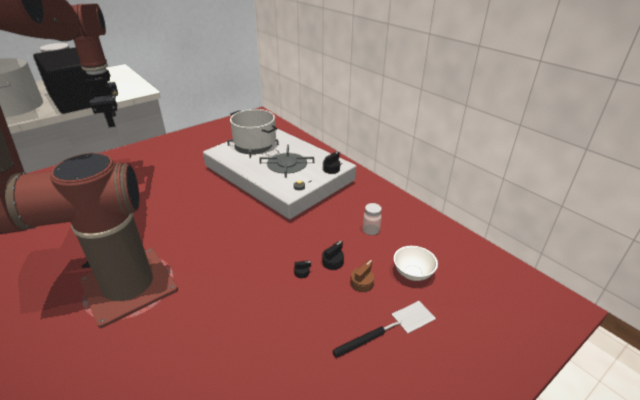

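View pics/wrist0.png

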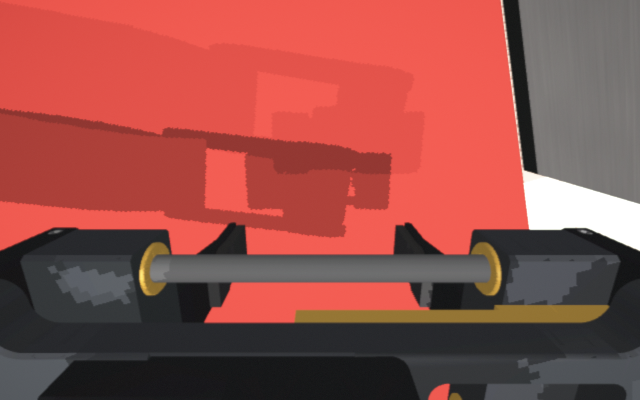

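The scene view shows the large black knob at about (264,240), a smaller black one at (245,225) and a brown one at (249,269). The bare stem is at (323,178) and the rear knob at (368,187). Next I'll enlarge and localise.

```bash
cat > h.py <<'E'
import numpy as np,cv2
from scipy.spatial.transform import Rotation as R
from workcell import manip
def cam(n):
    m=manip.camera_model(n); return m["camera_matrix"],cv2.Rodrigues(np.array(m["rvec"]))[0],np.array(m["tvec"])
def plane(c,px,z):
    K,Rm,t=c; o=-Rm.T@t; d=Rm.T@np.linalg.solve(K,[px[0],px[1],1.]); return o+d*(z-o[2])/d[2]
def proj(c,P):
    K,Rm,t=c; q=(Rm@np.atleast_2d(P).T).T+t; q=q@K.T; return q[:,:2]/q[:,2:]
def tri(cs,pxs):
    A=[];b=[]
    for (K,Rm,t),p in zip(cs,pxs):
        o=-Rm.T@t; d=Rm.T@np.linalg.solve(K,[p[0],p[1],1.]); d/=np.linalg.norm(d); M=np.eye(3)-np.outer(d,d); A.append(M);b.append(M@o)
    return np.linalg.lstsq(np.vstack(A),np.hstack(b),rcond=None)[0]
def rot():
    return R.from_euler('xyz',manip.get_obs()["tool_rot"]).as_matrix()
E
python3 - <<'E'
from h import *
s=cam("scene");d=cam("side")
print("knob",tri([s,d],[(264,240),(333,258)]),"stem",tri([s,d],[(323,178),(299,184)]))
print("rear",tri([s,d],[(368,187),(332,163)]))
print(rot())
a=cv2.imread("pics/scene0.png");b=cv2.imread("pics/side0.png")
f=lambda im,x,y,w,h,k:cv2.resize(im[y:y+h,x:x+w],None,fx=k,fy=k,interpolation=cv2.INTER_CUBIC)
cv2.imwrite("pics/z1.png",np.vstack([f(a,230,210,80,50,7),f(b,285,230,80,50,7)]))
cv2.imwrite("pics/z2.png",np.vstack([f(a,290,80,130,140,4)]))
cv2.imwrite("pics/z3.png",np.vstack([f(b,200,100,160,120,4)]))
E
```

```text
knob [ 0.50132415 -0.27883177  0.01877783] stem [0.58663038 0.00292777 0.09271801]
rear [0.74890448 0.02866219 0.10535712]
[[-6.62353205e-04 -9.56574625e-01  2.91486790e-01]
 [-1.40975212e-03  2.91487457e-01  9.56573612e-01]
 [-9.99998787e-01  2.22665476e-04 -1.54160076e-03]]
```

View pics/z1.png

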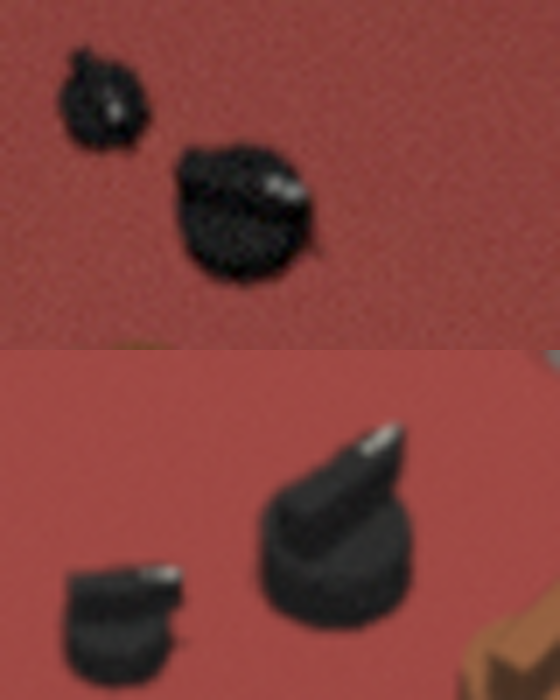

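View pics/z2.png

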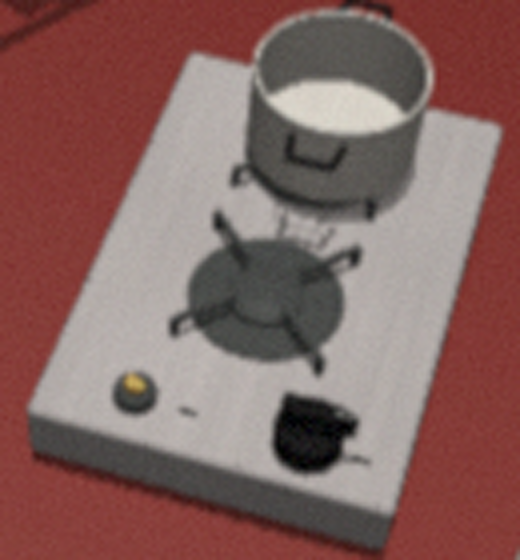

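View pics/z3.png

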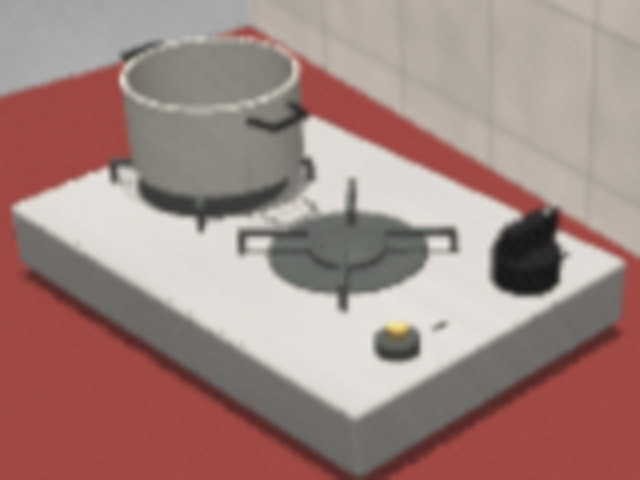

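```bash
python3 - <<'E'
from h import *
from scipy.optimize import least_squares
s=cam("scene");d=cam("side")
loc=np.array([[-.17,-.25],[.17,-.25],[-.17,.25],[.17,.25]])
px=np.array([(30,408),(390,515),(193,52),(502,125)])/4+[290,80]
sd=np.array([(362,413),(625,264),(13,207),(247,28)])/4+[200,100]
for p,c in ((px,s),(sd,d)): print([plane(c,q,.08).round(4) for q in p])
def W(v,L,z): 
    c,n=np.cos(v[2]),np.sin(v[2]); L=np.atleast_2d(L); return np.c_[v[0]+c*L[:,0]-n*L[:,1],v[1]+n*L[:,0]+c*L[:,1],np.full(len(L),z)]
def f(v): return np.r_[(proj(s,W(v,loc,.08))-px).ravel(),(proj(d,W(v,loc,.08))-sd).ravel()]
r=least_squares(f,[.68,.2,.2],loss='soft_l1'); print("hob",r.x,r.fun.round(1))
v=r.x
print("stem",W(v,[[-.08,-.205]],.105),"rear",W(v,[[.08,-.205]],.08))
print(proj(s,W(v,[[-.08,-.205]],.105)),proj(d,W(v,[[-.08,-.205]],.105)))
# stem top by pixel
print("stemtop", plane(s,np.array((134,383))/4+[290,80],.105),plane(d,np.array((397,328))/4+[200,100],.105))
#knob: circle base
f7=lambda x,y:np.array((x,y))/7+[230,210]
g7=lambda x,y:np.array((x,y-350))/7+[285,230]
print("tip",plane(s,f7(305,188),.06),plane(d,g7(400,428),.06)); print("back",plane(s,f7(190,155),.06),plane(d,g7(285,500),.06))
E
```

```text
[array([ 0.51  , -0.0486,  0.08  ]), array([ 0.8397, -0.0071,  0.08  ]), array([0.4418, 0.4399, 0.08  ]), array([0.772 , 0.4862, 0.08  ])]
[array([ 0.5115, -0.0519,  0.08  ]), array([ 0.833 , -0.0099,  0.08  ]), array([0.4368, 0.4336, 0.08  ]), array([0.8454, 0.6699, 0.08  ])]
hob [0.64041812 0.21905304 0.14241133] [-1.1  0.5  1.5 -0.1 -0.8 -0.7  0.6 -0.6 -0.9  0.5  1.2 -1.6 -1.  -0.9
  7.3 16.8]
stem [[0.59032373 0.0047739  0.105     ]] rear [[0.748704   0.02748277 0.08      ]]
[[324.21216891 175.37867382]] [[299.94100338 180.7577214 ]]
stemtop [0.5887956  0.00215638 0.105     ] [5.84067431e-01 3.84299527e-05 1.05000000e-01]
tip [ 0.53877803 -0.26976472  0.06      ] [ 0.53872081 -0.27386338  0.06      ]
back [ 0.48058169 -0.2795065   0.06      ] [ 0.47393227 -0.27837272  0.06      ]
```

```bash
python3 - <<'E'
from h import *
K,Rm,t=cam("wrist"); o=manip.get_obs(); T=rot()
print("cam pos in tool",T.T@(-Rm.T@t-o["ee_pos"])); print("cam axes in tool (rows x,y,z)",(Rm@T).round(3))
D=np.array([.502,-.277,.246])-o["ee_pos"]; print(T.T@D*100)
E
```

```text
cam pos in tool [-0.13780812  0.07410282  0.00085806]
cam axes in tool (rows x,y,z) [[-0.     0.     1.   ]
 [-0.269 -0.963  0.   ]
 [ 0.963 -0.269  0.   ]]
[  0.16877418 -56.10035691 -74.31918611]
```

Call:
jog_arm --plan '[{"claw":1,"linear":[0,-3.5,-4.65]},{"claw":1,"linear":[0,-3.5,-4.65]},{"claw":1,"linear":[0,-3.5,-4.65]},{"claw":1,"linear":[0,-3.5,-4.65]},{"claw":1,"linear":[0,-3.5,-4.65]},{"claw":1,"linear":[0,-3.5,-4.65]},{"claw":1,"linear":[0,-3.5,-4.65]},{"claw":1,"linear":[0,-3.5,-4.65]},{"claw":1,"linear":[0,-3.5,-4.65]},{"claw":1,"linear":[0,-3.5,-4.65]},{"claw":1,"linear":[0,-3.5,-4.65]},{"claw":1,"linear":[0,-3.5,-4.65]}]'

```text
validation failed for argument at $.pl...
```

Call:
jog_arm --plan '[{"claw":1,"linear":[0,-3.5,-4.65]},{"claw":1,"linear":[0,-3.5,-4.65]},{"claw":1,"linear":[0,-3.5,-4.65]},{"claw":1,"linear":[0,-3.5,-4.65]},{"claw":1,"delta_rot":[0.18,0,0]},{"claw":1,"delta_rot":[0.18,0,0]},{"claw":1,"delta_rot":[0.18,0,0]},{"claw":1,"delta_rot":[0.18,0,0]},{"claw":1,"delta_rot":[0.18,0,0]},{"claw":1,"delta_rot":[0.18,0,0]},{"claw":1,"delta_rot":[0.18,0,0]},{"claw":1,"delta_rot":[0.18,0,0]}]'

```text
validation failed for argument at $.pl...
```

Call:
jog_arm --plan '[{"claw":1,"delta_rot":[0.18,0,0]},{"claw":1,"delta_rot":[0.18,0,0]},{"claw":1,"delta_rot":[0.18,0,0]},{"claw":1,"delta_rot":[0.18,0,0]},{"claw":1,"delta_rot":[0.18,0,0]},{"claw":1,"delta_rot":[0.18,0,0]},{"claw":1,"delta_rot":[0.18,0,0]},{"claw":1}]'

```text
validation failed for argument at $.pl...
```

```bash
python3 - <<'E'
from h import *
print(manip.get_obs()["ee_pos"],manip.get_obs()["clock"],manip.get_obs()["qpos"],rot().round(3))
im=manip.get_image("wrist")[:,:,::-1]
cv2.imwrite("pics/w1.png",im)
E
```

```text
[0.18198995 0.59744561 0.24666695] 0.15 [ 1.14891319e+00  2.21073268e-01  1.52735597e+00  2.74377564e-05
  1.39472078e+00 -1.26106680e-01] [[-0.001 -0.957  0.291]
 [-0.001  0.291  0.957]
 [-1.     0.    -0.002]]
```

View pics/w1.png

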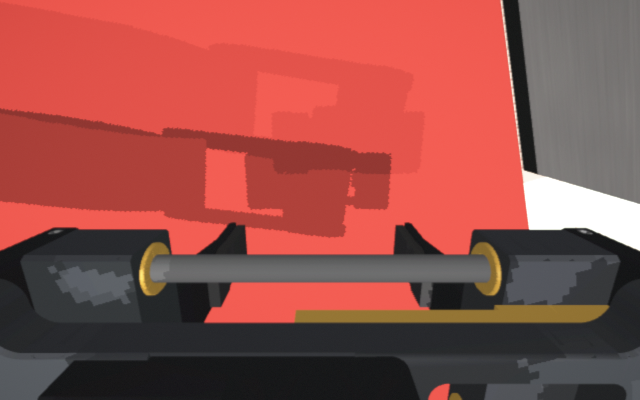

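Every row needs all three fields, so I'll resend with them.

Call:
jog_arm --plan '[{"claw":1,"linear":[0,-3.5,-4.65],"delta_rot":[0,0,0]},{"claw":1,"linear":[0,-3.5,-4.65],"delta_rot":[0,0,0]},{"claw":1,"linear":[0,-3.5,-4.65],"delta_rot":[0,0,0]},{"claw":1,"linear":[0,-3.5,-4.65],"delta_rot":[0,0,0]},{"claw":1,"linear":[0,-3.5,-4.65],"delta_rot":[0,0,0]},{"claw":1,"linear":[0,-3.5,-4.65],"delta_rot":[0,0,0]},{"claw":1,"linear":[0,-3.5,-4.65],"delta_rot":[0,0,0]},{"claw":1,"linear":[0,-3.5,-4.65],"delta_rot":[0,0,0]},{"claw":1,"linear":[0,-3.5,-4.65],"delta_rot":[0,0,0]},{"claw":1,"linear":[0,-3.5,-4.65],"delta_rot":[0,0,0]},{"claw":1,"linear":[0,-3.5,-4.65],"delta_rot":[0,0,0]},{"claw":1,"linear":[0,-3.5,-4.65],"delta_rot":[0,0,0]}]'

```text
clock: 1.7
ee_pos: [0.4216, -0.0604, 0.2478]
tool_rot: [-1.33, 1.57, -0.055]
contact_force: [1.1, 1.2, 0.6]
gripper_width: 0.0872
```

Call:
jog_arm --plan '[{"claw":1,"linear":[0,-3.5,-4.65],"delta_rot":[0,0,0]},{"claw":1,"linear":[0,-3.5,-4.65],"delta_rot":[0,0,0]},{"claw":1,"linear":[0,-3.5,-4.65],"delta_rot":[0,0,0]},{"claw":1,"linear":[0,-3.5,-4.65],"delta_rot":[0,0,0]},{"claw":1,"linear":[0,0,0],"delta_rot":[0.18,0,0]},{"claw":1,"linear":[0,0,0],"delta_rot":[0.18,0,0]},{"claw":1,"linear":[0,0,0],"delta_rot":[0.18,0,0]},{"claw":1,"linear":[0,0,0],"delta_rot":[0.18,0,0]},{"claw":1,"linear":[0,0,0],"delta_rot":[0.18,0,0]},{"claw":1,"linear":[0,0,0],"delta_rot":[0.18,0,0]},{"claw":1,"linear":[0,0,0],"delta_rot":[0.18,0,0]},{"claw":1,"linear":[0,0,0],"delta_rot":[0.18,0,0]}]'

```text
clock: 3.2
ee_pos: [0.5009, -0.277, 0.2473]
tool_rot: [2.66, 1.57, 2.489]
contact_force: [0.3, -1.9, -0.0]
gripper_width: 0.0869
```

Call:
jog_arm --plan '[{"claw":1,"linear":[0,0,0],"delta_rot":[0.18,0,0]},{"claw":1,"linear":[0,0,0],"delta_rot":[0.18,0,0]},{"claw":1,"linear":[0,0,0],"delta_rot":[0.18,0,0]},{"claw":1,"linear":[0,0,0],"delta_rot":[0.18,0,0]},{"claw":1,"linear":[0,0,0],"delta_rot":[0.18,0,0]},{"claw":1,"linear":[0,0,0],"delta_rot":[0.18,0,0]},{"claw":1,"linear":[0,0,0],"delta_rot":[0.18,0,0]},{"claw":1,"linear":[0,0,0],"delta_rot":[0,0,0]}]'

```text
clock: 4.2
ee_pos: [0.5009, -0.277, 0.2473]
tool_rot: [-2.313, 1.57, 2.546]
contact_force: [0.1, -0.2, 0.7]
gripper_width: 0.0873
```

```bash
python3 - <<'E'
from h import *
print(manip.get_obs()["ee_pos"],manip.get_obs()["clock"],manip.get_obs()["qpos"],rot().round(3))
im=manip.get_image("wrist")[:,:,::-1]
cv2.imwrite("pics/w2.png",im)
E
```

```text
[ 0.50088347 -0.27700774  0.24733486] 4.2 [-6.42919339e-01  9.58803782e-02  1.66665454e+00 -1.90440269e-05
  1.37944842e+00  7.80415905e-01] [[-0.     0.989  0.147]
 [ 0.     0.147 -0.989]
 [-1.    -0.    -0.   ]]
```

View pics/w2.png

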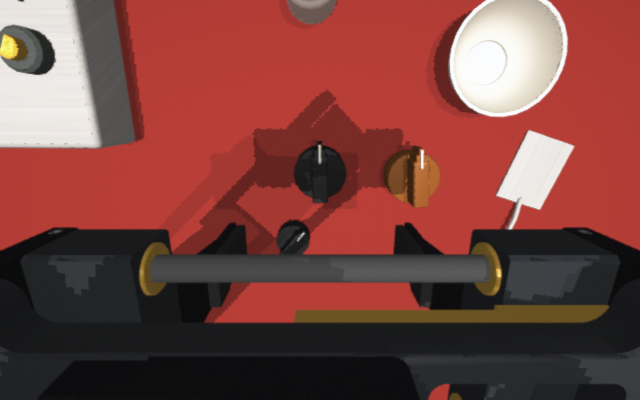

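The big knob sits at (319,172), with its pointer straight up in the picture, so the jaws are already lined up with the bar. The small knob is at (293,238), close to the left finger, and the stem is at (12,47).

```bash
python3 - <<'E'
from h import *
im=cv2.imread("pics/w2.png")
cv2.imwrite("pics/z4.png",cv2.resize(im[130:260,270:370],None,fx=5,fy=4.6,interpolation=cv2.INTER_CUBIC)) 
cv2.imwrite("pics/z5.png",cv2.resize(im[10:90,0:130],None,fx=6,fy=6,interpolation=cv2.INTER_CUBIC)) 
E
```

```text
(no output)
```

View pics/z4.png

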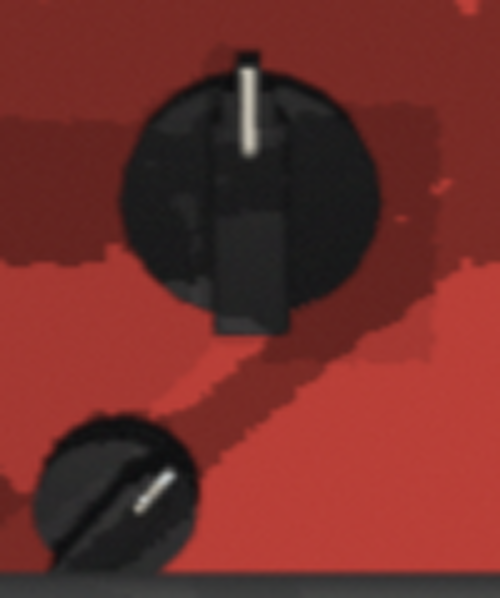

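View pics/z5.png

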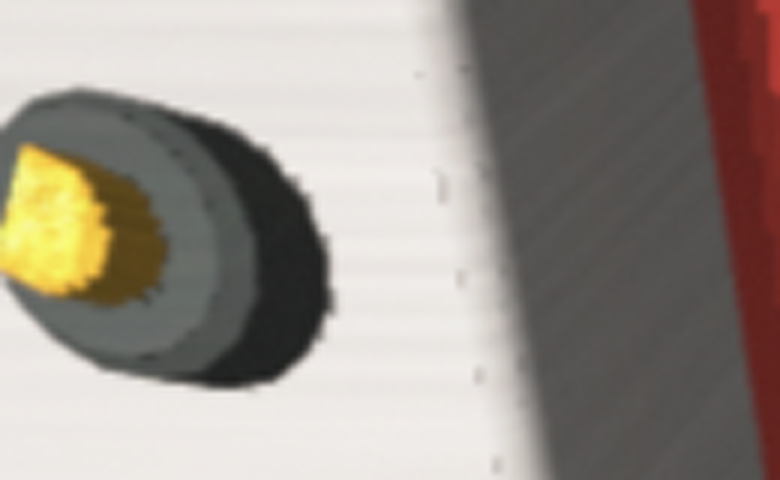

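```bash
python3 - <<'E'
from h import *
w=cam("wrist")
a=plane(w,(319.7,141.3),.06);b=plane(w,(320.3,202.8),.06);d=a-b
print(a,b,np.linalg.norm(d),np.arctan2(d[1],d[0]), "centre",b+d/np.linalg.norm(d)*.028)
# skirt circle: left(120) right(381) at z~.03..
z=lambda x,y:(x/5+270,y/4.6+130)
print(plane(w,z(120,200),.032),plane(w,z(381,200),.032))
y=lambda x,y:(x/6,y/6+10)
p=plane(w,y(25,145),.105);q=plane(w,y(3,275),.105);e=p-q;print(p,q,np.linalg.norm(e),"flat normal",np.arctan2(e[1],e[0])+np.pi/2)
for t in [(110,240),(62,295)]: print(plane(w,y(*t),.105))
sm=plane(w,z(118,500),.02);print("small",sm)
o=manip.get_obs();T=rot();print((T.T@(b+d/np.linalg.norm(d)*.028-o["ee_pos"]))*100, np.arctan2(T[1,1],T[0,1]))
print("small in tool",T.T@(sm-o["ee_pos"])*100)
E
```

```text
[ 0.54157722 -0.26968781  0.06      ] [ 0.47316613 -0.28070948  0.06      ] 0.06929325358879042 0.15973672988433843 centre [ 0.50080967 -0.27625584  0.06      ]
[ 0.49634284 -0.24523005  0.032     ] [ 0.50573031 -0.30733552  0.032     ]
[0.59480069 0.0085643  0.105     ] [0.57692351 0.0138871  0.105     ] 0.01865277405803759 flat normal 1.2814119173059515
[ 0.583959   -0.00185342  0.105     ]
[0.57545952 0.00583703 0.105     ]
small [ 0.40643594 -0.25515636  0.02      ]
[ 1.87354694e+01  7.28830015e-03 -6.79103485e-02] 0.14958871284143854
small in tool [22.73879024 -9.00920347 -3.55964095]
```

Call:
jog_arm --plan '[{"claw":0.1,"linear":[4.7,0,-0.07],"delta_rot":[-0.01,0,0]},{"claw":0.1,"linear":[4.7,0,0],"delta_rot":[0,0,0]},{"claw":0.1,"linear":[4.7,0,0],"delta_rot":[0,0,0]},{"claw":0.1,"linear":[2.5,0,0],"delta_rot":[0,0,0]},{"claw":0.1,"linear":[2.05,0,0],"delta_rot":[0,0,0]},{"claw":0.1,"linear":[0,0,0],"delta_rot":[0,0,0]},{"claw":0.1,"linear":[0,0,0],"delta_rot":[0,0,0]}]' --grip_force 25

```text
clock: 5.12
ee_pos: [0.5012, -0.2766, 0.0618]
tool_rot: [0.804, 1.57, -0.609]
contact_force: [-0.8, -0.1, 0.5]
gripper_width: 0.0479
```

```bash
python3 - <<'E'
from h import *
print(manip.get_obs()["ee_pos"])
im=manip.get_image("wrist")[:,:,::-1]
cv2.imwrite("pics/w3.png",im)
E
```

```text
[ 0.50117627 -0.27657352  0.06177012]
```

View pics/w3.png

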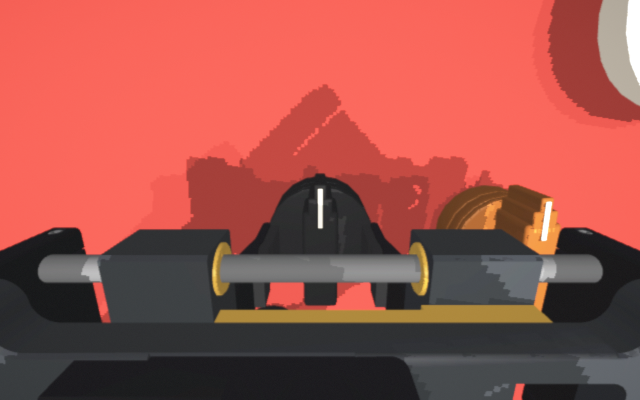

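Centred on the bar, white line at (320,205). Closing and lifting.

Call:
jog_arm --plan '[{"claw":-1,"linear":[0.1,0,0],"delta_rot":[0,0,0]},{"claw":-1,"linear":[0,0,0],"delta_rot":[0,0,0]},{"claw":-1,"linear":[0,0,0],"delta_rot":[0,0,0]},{"claw":-1,"linear":[0,0,0],"delta_rot":[0,0,0]},{"claw":-1,"linear":[0,0,0],"delta_rot":[0,0,0]},{"claw":-1,"linear":[0,0,0],"delta_rot":[0,0,0]}]'

```text
clock: 5.92
ee_pos: [0.5009, -0.2764, 0.0601]
tool_rot: [0.622, 1.571, -0.793]
contact_force: [-0.8, 0.0, 1.0]
gripper_width: 0.0178
```

```bash
python3 - <<'E'
from h import *
o=manip.get_obs();print(o["ee_pos"],o["gripper_width"],o["contact_force"]);T=rot()
D=np.array([.588,.003,0])-o["ee_pos"]; D[2]=0; print("to stem",T.T@D*100)
y=np.array([np.cos(.14),np.sin(.14),0])
D=np.array([.588,.003,0])-.08*y-o["ee_pos"]; D[2]=0; print("to 8cm short",T.T@D*100)
E
```

```text
[ 0.50091356 -0.27642799  0.06014511] 0.017815475744392288 [-0.75702585  0.01615995  1.01555992]
to stem [-1.03420069e-03  1.29390057e+01 -2.62530499e+01]
to 8cm short [-1.39151362e-03  4.94000395e+00 -2.63794281e+01]
```

Call:
jog_arm --plan '[{"claw":-1,"linear":[-2,0,0],"delta_rot":[0,0,0]},{"claw":-1,"linear":[-4.5,0,0],"delta_rot":[0,0,0]},{"claw":-1,"linear":[-4.5,0,0],"delta_rot":[0,0,0]},{"claw":-1,"linear":[-4.5,0,0],"delta_rot":[0,0,0]},{"claw":-1,"linear":[-3.5,0,0],"delta_rot":[0,0,0]},{"claw":-1,"linear":[0,1,-4],"delta_rot":[0,0,0]},{"claw":-1,"linear":[0,1,-5],"delta_rot":[0,0,0]},{"claw":-1,"linear":[0,1,-5],"delta_rot":[0,0,0]},{"claw":-1,"linear":[0,1,-5],"delta_rot":[0,0,0]},{"claw":-1,"linear":[0,0.9,-5],"delta_rot":[0,0,0]},{"claw":-1,"linear":[0,0,-2.4],"delta_rot":[0,0,0]},{"claw":-1,"linear":[0,0,0],"delta_rot":[0,0,0]}]'

```text
clock: 7.42
ee_pos: [0.5082, -0.0064, 0.2513]
tool_rot: [1.366, 1.569, -0.046]
contact_force: [0.5, -0.2, -1.4]
gripper_width: 0.0178
```

```bash
python3 - <<'E'
from h import *
im=manip.get_image("wrist")[:,:,::-1]
cv2.imwrite("pics/w4.png",im)
cv2.imwrite("pics/w4b.png",cv2.resize(im[80:240,240:400],None,fx=3.7,fy=3.7,interpolation=cv2.INTER_CUBIC))
E
```

```text
(no output)
```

View pics/w4.png

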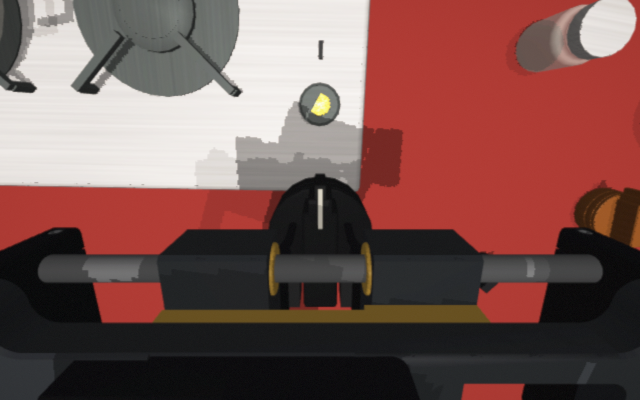

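Knob is held. The stem is at (320,103), the off mark at (321,49), and the flat seems to face up-left. Zooming in.

```bash
python3 - <<'E'
from h import *
im=cv2.imread("pics/w4.png")
cv2.imwrite("pics/z6.png",cv2.resize(im[35:130,290:350],None,fx=9,fy=6.3,interpolation=cv2.INTER_CUBIC))
o=manip.get_obs();print(o["ee_pos"],rot().round(3))
E
```

```text
[ 0.50842806 -0.00758046  0.25117909] [[ 0.001  0.988  0.157]
 [-0.001  0.157 -0.988]
 [-1.     0.001  0.001]]
```

View pics/z6.png

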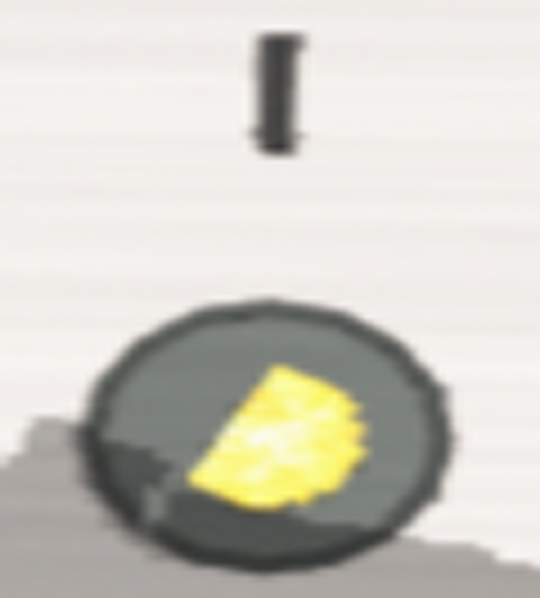

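```bash
cat > fit.py <<'E'
from h import *
w=cam("wrist");o=manip.get_obs();im=manip.get_image("wrist")[:,:,::-1].copy()
hsv=cv2.cvtColor(im,cv2.COLOR_BGR2HSV)
m=((hsv[...,0]>18)&(hsv[...,0]<40)&(hsv[...,1]>90)).astype(np.uint8); m[230:]=0
c=max(cv2.findContours(m,cv2.RETR_EXTERNAL,cv2.CHAIN_APPROX_NONE)[0],key=cv2.contourArea)[:,0,:].astype(float)
P=np.array([plane(w,p,.105)[:2] for p in c])
from scipy.optimize import least_squares
# D-shape fit: signed distance to intersect of disc r=.01 and halfplane n.x<.004
def f(v):
    q=P-v[:2]; d1=np.linalg.norm(q,axis=1)-v[3]; d2=q@[np.cos(v[2]),np.sin(v[2])]-v[3]*.4
    return np.maximum(d1,d2)
best=min((least_squares(f,[*P.mean(0),a,.01],loss='soft_l1',f_scale=.0005) for a in np.arange(0,6.3,.5)),key=lambda r:r.cost)
print("D fit centre",best.x[:2],"flat angle",best.x[2],"r",best.x[3],"cost",np.sqrt(np.mean(best.fun**2)),len(c))
cv2.imwrite("pics/last.png",im)
print("ee",o["ee_pos"]); T=rot(); print("tool y ang",np.arctan2(T[1,1],T[0,1]))
# bezel: gray/dark ellipse around
g=(im.max(2)<165).astype(np.uint8)
x,y=proj(w,[[*best.x[:2],.096]])[0].astype(int); print("bez px",x,y)
E
python3 fit.py; python3 - <<'E'
from h import *
w=cam("wrist");u=lambda x,y:plane(w,(x/9+290,y/6.3+35),.08)
m1=u(278,35);m2=u(275,153);print("mark",m1,m2,"dir",np.arctan2(*(m1-m2)[1::-1]))
v=lambda x,y,z=.09:plane(w,(x/9+290,y/6.3+35),z)
print("bezel",(v(80,437)+v(455,437))/2,(v(268,300)+v(268,570))/2,np.linalg.norm(v(80,437)-v(455,437)))
E
```

```text
D fit centre [0.58580466 0.00788572] flat angle 1.2447127083834562 r 0.008881532885437476 cost 0.0016468686303538333 74
ee [ 0.50842806 -0.00758046  0.25117909]
tool y ang 0.15637620343519656
bez px 317 104
mark [0.64359223 0.01285348 0.08      ] [0.62751979 0.01061847 0.08      ] dir 0.13817265565249542
bezel [0.5865214  0.00495047 0.09      ] [0.58646159 0.00488874 0.09      ] 0.03990722055501292
```

```bash
python3 - <<'E'
from h import *
w=cam("wrist");u=lambda x,y:plane(w,(x/9+290,y/6.3+35),.105)
p=u(283,363);q=u(186,483);e=p-q;print(p,q,np.linalg.norm(e),"n",np.arctan2(e[1],e[0])+np.pi/2)
T=rot();o=manip.get_obs()
C=np.array([.5863,.0048,0]);n=np.arctan2(e[1],e[0])+np.pi/2
print("offset along n",(p-C)[:2]@[np.cos(n),np.sin(n)],"expect .004")
D=C-o["ee_pos"];D[2]=0;print(T.T@D*100)
print("qpos",o["qpos"])
E
```

```text
[0.59647561 0.00496584 0.105     ] [0.57859668 0.01210329 0.105     ] 0.019250962214821987 n 1.1909712570588553
offset along n 0.003926712716100601 expect .004
[ 0.00854452  7.88767406 -0.08478575]
qpos [-1.71201883e-01 -6.40641413e-02  1.82173519e+00 -5.30351888e-04
  1.38259001e+00  1.24331762e+00]
```

Stem axis is about (0.5863, 0.0048). Off direction is about 0.14 rad, and the stem's flat is at about 1.2 rad world, so roughly 1.05 rad anticlockwise of off. I'll move over it, turn partway and descend.

Call:
jog_arm --plan '[{"claw":-1,"linear":[0,4,-0.04],"delta_rot":[0,0,0]},{"claw":-1,"linear":[0,3.89,-0.04],"delta_rot":[0,0,0]},{"claw":-1,"linear":[0,0,0],"delta_rot":[-0.16,0,0]},{"claw":-1,"linear":[0,0,0],"delta_rot":[-0.16,0,0]},{"claw":-1,"linear":[0,0,0],"delta_rot":[-0.16,0,0]},{"claw":-1,"linear":[0,0,0],"delta_rot":[-0.16,0,0]},{"claw":-1,"linear":[0,0,0],"delta_rot":[-0.16,0,0]},{"claw":-1,"linear":[3,0,0],"delta_rot":[0,0,0]},{"claw":-1,"linear":[3,0,0],"delta_rot":[0,0,0]},{"claw":-1,"linear":[2,0,0],"delta_rot":[0,0,0]},{"claw":-1,"linear":[0,0,0],"delta_rot":[0,0,0]},{"claw":-1,"linear":[0,0,0],"delta_rot":[0,0,0]}]'

```text
clock: 9.02
ee_pos: [0.587, 0.0046, 0.1713]
tool_rot: [0.457, 1.569, -0.159]
contact_force: [-0.3, 0.3, -0.4]
gripper_width: 0.0177
```

```bash
python3 - <<'E'
from h import *
o=manip.get_obs();T=rot();print(o["ee_pos"],o["contact_force"],"yaw",np.arctan2(T[1,1],T[0,1]),T[:,0])
D=np.array([.5863,.0048,0])-o["ee_pos"];D[2]=0;print(T.T@D*100)
im=manip.get_image("side")[:,:,::-1];im2=manip.get_image("scene")[:,:,::-1]
f=lambda im,x,y,w,h,k:cv2.resize(im[y:y+h,x:x+w],None,fx=k,fy=k,interpolation=cv2.INTER_CUBIC)
cv2.imwrite("pics/s5.png",np.hstack([f(im,250,110,110,110,3.6),f(im2,280,110,110,110,3.6)]))
E
```

```text
[0.58698471 0.0045578  0.17127405] [-0.30559907  0.34325972 -0.41062544] yaw 0.9553096332205104 [ 1.69090527e-03 -2.70722319e-04 -9.99998534e-01]
[-0.00012234 -0.01975717 -0.0698896 ]
```

View pics/s5.png

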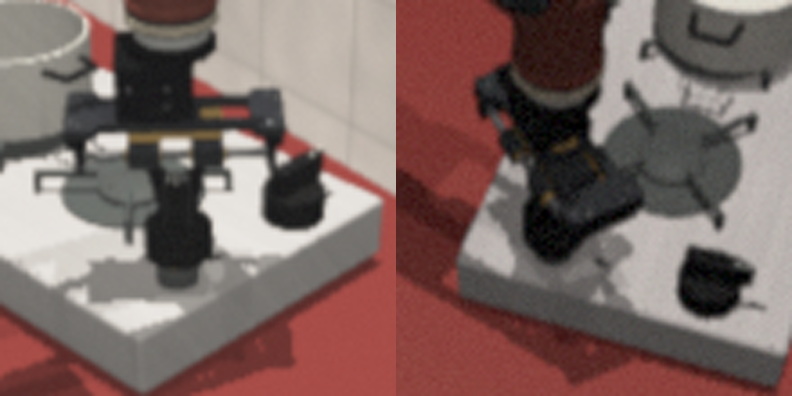

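The knob hangs right above the bezel, clear of the rear knob. Lowering gently.

Call:
jog_arm --plan '[{"claw":-1,"linear":[0.8,0,-0.05],"delta_rot":[0,0,0]},{"claw":-1,"linear":[0.5,0,0],"delta_rot":[0,0,0]},{"claw":-1,"linear":[0.4,0,0],"delta_rot":[0,0,0]},{"claw":-1,"linear":[0.3,0,0],"delta_rot":[0,0,0]},{"claw":-1,"linear":[0.2,0,0],"delta_rot":[0,0,0]},{"claw":-1,"linear":[0,0,0],"delta_rot":[0,0,0]}]'

```text
clock: 9.88
ee_pos: [0.586, 0.0057, 0.148]
tool_rot: [1.365, 1.57, 0.75]
contact_force: [2.1, 3.2, -1.6]
gripper_width: 0.0179
```

Call:
jog_arm --plan '[{"claw":-1,"linear":[0.15,0,0],"delta_rot":[0,0,0]},{"claw":-1,"linear":[0,0,0],"delta_rot":[0,0,0]},{"claw":-1,"linear":[0,0,0],"delta_rot":[0,0,0]}]'

```text
clock: 10.25
ee_pos: [0.5862, 0.0057, 0.1476]
tool_rot: [0.936, 1.57, 0.321]
contact_force: [0.1, 3.7, 5.1]
gripper_width: 0.0178
```

The knob rests on the stem, unaligned. Turning anticlockwise with light pressure.

Call:
jog_arm --plan '[{"claw":-1,"linear":[0.05,0,0],"delta_rot":[-0.04,0,0]},{"claw":-1,"linear":[0,0,0],"delta_rot":[-0.04,0,0]},{"claw":-1,"linear":[0,0,0],"delta_rot":[-0.04,0,0]},{"claw":-1,"linear":[0,0,0],"delta_rot":[-0.04,0,0]},{"claw":-1,"linear":[0,0,0],"delta_rot":[0,0,0]}]'

```text
clock: 10.88
ee_pos: [0.5864, 0.0058, 0.1466]
tool_rot: [0.867, 1.569, 0.412]
contact_force: [2.9, 4.1, 1.3]
gripper_width: 0.0179
```

Call:
jog_arm --plan '[{"claw":-1,"linear":[0.15,0,0],"delta_rot":[0,0,0]},{"claw":-1,"linear":[0.0,0,0],"delta_rot":[-0.03,0,0]},{"claw":-1,"linear":[0,0,0],"delta_rot":[0,0,0]}]'

```text
clock: 11.25
ee_pos: [0.5865, 0.0058, 0.1448]
tool_rot: [0.821, 1.569, 0.395]
contact_force: [3.4, 5.0, 0.4]
gripper_width: 0.018
```

Call:
jog_arm --plan '[{"claw":-1,"linear":[0.1,0.1,0],"delta_rot":[0,0,0]},{"claw":-1,"linear":[0.15,0,0],"delta_rot":[0,0,0]},{"claw":-1,"linear":[0.15,0,0],"delta_rot":[0,0,0]},{"claw":-1,"linear":[0.1,0,0],"delta_rot":[0,0,0]},{"claw":-1,"linear":[0,0,0],"delta_rot":[0,0,0]}]'

```text
clock: 11.88
ee_pos: [0.5862, 0.0064, 0.1401]
tool_rot: [1.239, 1.571, 0.814]
contact_force: [-0.5, 3.4, 5.1]
gripper_width: 0.0178
```

```bash
python3 - <<'E'
from h import *
o=manip.get_obs();T=rot();print(o["ee_pos"],o["contact_force"],o["ft_torque"],"yaw",np.arctan2(T[1,1],T[0,1]))
E
```

```text
[0.58623426 0.006357   0.14014363] [-0.51585463  3.44471227  5.12472523] [0.59024463 0.08205236 0.0201112 ] yaw 1.1457542352704015
```

z = 0.140 with the knob's underside 60 mm below the TCP means fully home on the plate. Confirming with a picture before turning.

```bash
cat > look.py <<'E'
import sys
from h import *
im=manip.get_image("side")[:,:,::-1];im2=manip.get_image("scene")[:,:,::-1]
f=lambda im,x,y,w,h,k:cv2.resize(im[y:y+h,x:x+w],None,fx=k,fy=k,interpolation=cv2.INTER_CUBIC)
cv2.imwrite(f"pics/{sys.argv[1]}.png",np.hstack([f(im,250,110,110,110,3.6),f(im2,280,110,110,110,3.6)]))
E
python3 look.py s6
```

```text
(no output)
```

View pics/s6.png

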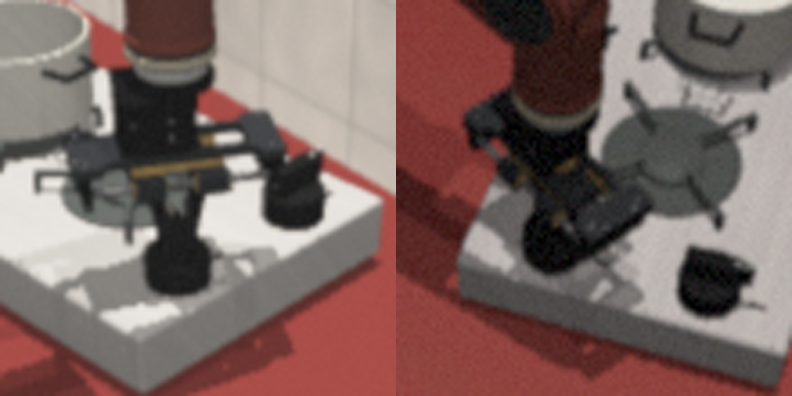

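Call:
jog_arm --plan '[{"claw":-1,"linear":[-0.03,0.05,0],"delta_rot":[0.1,0,0]},{"claw":-1,"linear":[0,0,0],"delta_rot":[0.1,0,0]},{"claw":-1,"linear":[0,0,0],"delta_rot":[0.1,0,0]},{"claw":-1,"linear":[0,0,0],"delta_rot":[0,0,0]}]'

```text
clock: 12.48
ee_pos: [0.5868, 0.0077, 0.1402]
tool_rot: [1.65, 1.569, 0.924]
contact_force: [2.5, 7.0, 2.5]
gripper_width: 0.018
```

```bash
python3 - <<'E'
from h import *
o=manip.get_obs();T=rot();print(o["ee_pos"],o["contact_force"],o["ft_torque"],"yaw",np.arctan2(T[1,1],T[0,1]))
E
```

```text
[0.58679925 0.00765915 0.14019835] [2.4508419  7.03814378 2.52926167] [ 1.15576004 -0.32471718  0.02984358] yaw 0.8448053560654959
```

Both views show the skirt down on the plate. Side load is up to 7 N in +y, so I'll shift the command to relieve it and keep turning.

Call:
jog_arm --plan '[{"claw":-1,"linear":[0,0.13,-0.08],"delta_rot":[0,0,0]},{"claw":-1,"linear":[0,0,0],"delta_rot":[0.1,0,0]},{"claw":-1,"linear":[0,0,0],"delta_rot":[0.1,0,0]},{"claw":-1,"linear":[0,0,0],"delta_rot":[0,0,0]}]'

```text
clock: 12.98
ee_pos: [0.5872, 0.0078, 0.1402]
tool_rot: [0.453, 1.569, -0.471]
contact_force: [4.6, 1.6, 2.1]
gripper_width: 0.0181
```

```bash
cat > st.py <<'E'
from h import *
o=manip.get_obs();T=rot();print(o["ee_pos"],o["contact_force"],o["ft_torque"],"yaw",np.arctan2(T[1,1],T[0,1]),o["gripper_width"],T[:,0].round(4))
E
python3 st.py
```

```text
[0.58719619 0.00780219 0.14016271] [4.60027392 1.57011369 2.06880882] [ 0.18415836 -0.42243801  0.08917132] yaw 0.6465657536339905 0.01805008324670222 [ 1.4e-03 -7.0e-04 -1.0e+00]
```

Call:
jog_arm --plan '[{"claw":-1,"linear":[0,0.08,0.04],"delta_rot":[0.1,0,0]},{"claw":-1,"linear":[0,0,0],"delta_rot":[0.1,0,0]},{"claw":-1,"linear":[0,0,0],"delta_rot":[0.1,0,0]},{"claw":-1,"linear":[0,0,0],"delta_rot":[0.1,0,0]},{"claw":-1,"linear":[0,0,0],"delta_rot":[0,0,0]}]'

```text
clock: 13.6
ee_pos: [0.5877, 0.0073, 0.1402]
tool_rot: [-0.075, 1.569, -1.398]
contact_force: [2.1, -2.4, 4.0]
gripper_width: 0.0176
```

```bash
python3 st.py
```

```text
[0.58765775 0.00731779 0.14018258] [ 2.12533341 -2.35851058  3.99604053] [-5.34491452e-01 -9.50186236e-02  3.67721327e-04] yaw 0.24811243133420072 0.017565281377011077 [ 3.0e-04 -1.7e-03 -1.0e+00]
```

Call:
jog_arm --plan '[{"claw":-1,"linear":[0,0,0],"delta_rot":[0.05,0,0]},{"claw":-1,"linear":[0,0,0],"delta_rot":[0.05,0,0]},{"claw":-1,"linear":[0,0,0],"delta_rot":[0,0,0]}]'

```text
clock: 13.98
ee_pos: [0.5877, 0.0073, 0.1402]
tool_rot: [0.038, 1.569, -1.384]
contact_force: [0.2, -4.5, 5.4]
gripper_width: 0.0176
```

```bash
python3 st.py
```

```text
[0.58767084 0.0073373  0.14019243] [ 0.24731058 -4.48362458  5.38682536] [-0.82910118  0.03506148  0.10678641] yaw 0.14880271959373453 0.017648250067863167 [ 3.0e-04 -1.7e-03 -1.0e+00]
```

Call:
jog_arm --plan '[{"claw":-1,"linear":[0,0,0],"delta_rot":[0.03,0,0]},{"claw":-1,"linear":[0,0,0],"delta_rot":[0.03,0,0]},{"claw":-1,"linear":[0,0,0],"delta_rot":[0,0,0]}]'

```text
clock: 14.35
ee_pos: [0.5877, 0.0075, 0.1402]
tool_rot: [0.192, 1.569, -1.292]
contact_force: [0.9, -5.1, 5.1]
gripper_width: 0.0175
```

```bash
python3 st.py
```

```text
[0.58771477 0.00747949 0.14016811] [ 0.88921235 -5.12921658  5.05923619] [-1.01365176 -0.0227029   0.16607626] yaw 0.0864602276035509 0.017518903828346068 [ 4.0e-04 -1.6e-03 -1.0e+00]
```

Call:
jog_arm --plan '[{"claw":-1,"linear":[0,0,0],"delta_rot":[0.04,0,0]},{"claw":-1,"linear":[0,0,0],"delta_rot":[0,0,0]}]'

```text
clock: 14.6
ee_pos: [0.5878, 0.0074, 0.1402]
tool_rot: [0.262, 1.569, -1.263]
contact_force: [1.2, -5.1, 5.2]
gripper_width: 0.018
```

```bash
python3 st.py; python3 look.py s7
```

```text
[0.58775902 0.00736863 0.14020382] [ 1.22361588 -5.14155209  5.21159816] [-1.09559738 -0.05449393  0.18864456] yaw 0.046382303829107324 0.01803945794900521 [ 6.0e-04 -1.8e-03 -1.0e+00]
```

View pics/s7.png

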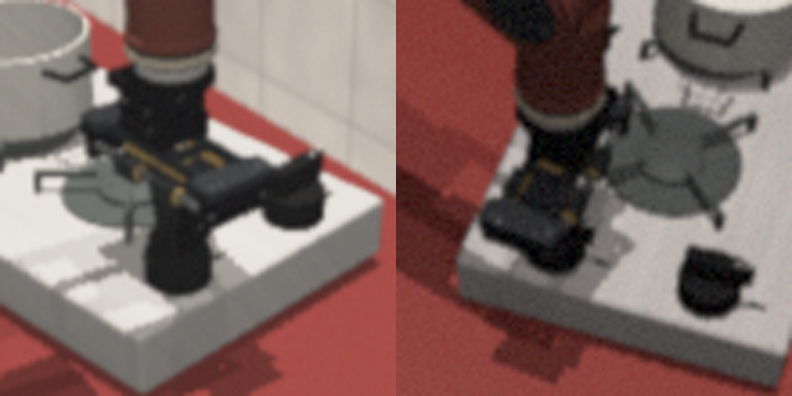

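```bash
python3 - <<'E'
from h import *
im=manip.get_image("wrist")[:,:,::-1];cv2.imwrite("pics/w8.png",im)
cv2.imwrite("pics/w8b.png",cv2.resize(im[60:260,200:440],None,fx=3,fy=3,interpolation=cv2.INTER_CUBIC))
E
```

```text
(no output)
```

View pics/w8b.png

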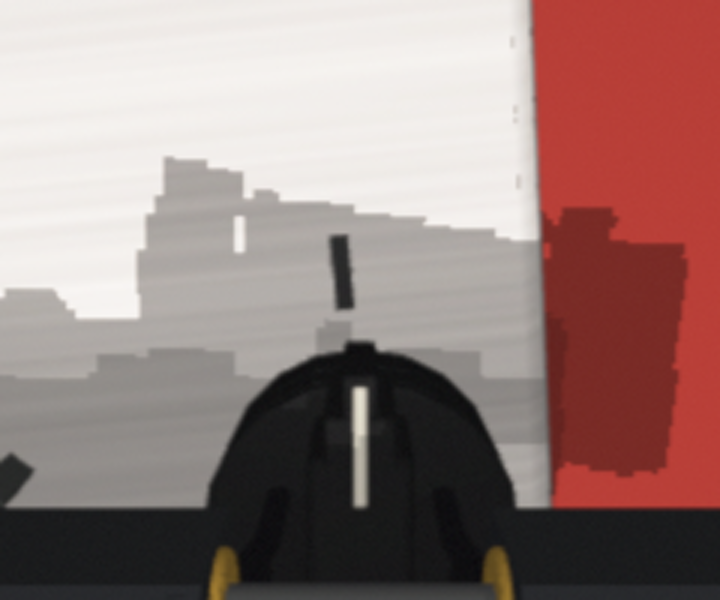

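The pointer, at (360,350), sits about 0.09 rad past the mark at (343,272). That is the play plus compression at the stop, so the stem is against its stop. I'll turn back within the play to line up.

Call:
jog_arm --plan '[{"claw":-1,"linear":[-0.05,0,-0.08],"delta_rot":[-0.04,0,0]},{"claw":-1,"linear":[0,0,0],"delta_rot":[-0.04,0,0]},{"claw":-1,"linear":[0,0,0],"delta_rot":[0,0,0]},{"claw":-1,"linear":[0,0,0],"delta_rot":[0,0,0]}]'

```text
clock: 15.25
ee_pos: [0.5874, 0.0078, 0.1402]
tool_rot: [-0.24, 1.569, -1.684]
contact_force: [1.1, -6.5, 4.0]
gripper_width: 0.0179
```

```bash
python3 st.py; python3 - <<'E'
from h import *
w=cam("wrist")
im=manip.get_image("wrist")[:,:,::-1];cv2.imwrite("pics/w9.png",im)
cv2.imwrite("pics/w9b.png",cv2.resize(im[120:250,260:380],None,fx=5,fy=4.6,interpolation=cv2.INTER_CUBIC))
E
```

```text
[0.58740525 0.00784147 0.14021002] [ 1.06352795 -6.54757956  3.95049044] [-1.30400398 -0.0833181  -0.02202993] yaw 0.1262668370932983 0.017854783823794875 [-2.0e-04 -2.1e-03 -1.0e+00]
```

View pics/w9b.png

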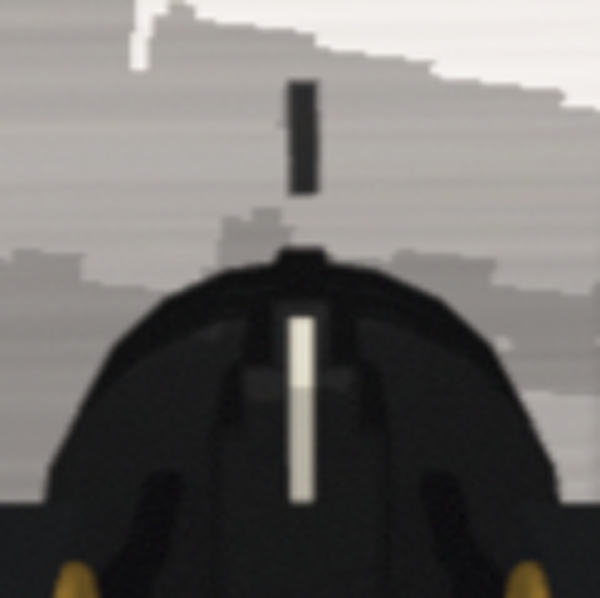

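Pointer and mark are in line (columns 302 and 303 of the crop). Relieving the side load, then releasing.

Call:
jog_arm --plan '[{"claw":-1,"linear":[-0.05,-0.02,0.13],"delta_rot":[0,0,0]},{"claw":-1,"linear":[0,0,0],"delta_rot":[0,0,0]},{"claw":-1,"linear":[0,0,0],"delta_rot":[0,0,0]}]'

```text
clock: 15.68
ee_pos: [0.5874, 0.0077, 0.1403]
tool_rot: [-0.75, 1.57, -2.195]
contact_force: [3.6, -3.9, -1.4]
gripper_width: 0.0177
```

```bash
python3 st.py
```

```text
[0.5873582  0.00768555 0.14027459] [ 3.59128201 -3.91287558 -1.41008312] [-0.80271772 -0.51756608 -0.00247886] yaw 0.12610784737944986 0.01767168508849052 [-2.e-04 -3.e-04 -1.e+00]
```

Call:
jog_arm --plan '[{"claw":-1,"linear":[0.03,0.07,0.1],"delta_rot":[0,0,0]},{"claw":-1,"linear":[0,0,0],"delta_rot":[0,0,0]},{"claw":0.1,"linear":[0,0,0],"delta_rot":[0,0,0]},{"claw":0.1,"linear":[0,0,0],"delta_rot":[0,0,0]},{"claw":0.1,"linear":[0,0,0],"delta_rot":[0,0,0]},{"claw":0.1,"linear":[0,0,0],"delta_rot":[0,0,0]},{"claw":0.1,"linear":[-1,0,0],"delta_rot":[0,0,0]},{"claw":0.1,"linear":[-3,0,0],"delta_rot":[0,0,0]},{"claw":0.1,"linear":[-3,-3,0],"delta_rot":[0,0,0]},{"claw":0.1,"linear":[-3,-3,0],"delta_rot":[0,0,0]},{"claw":0.1,"linear":[0,-2,0],"delta_rot":[0,0,0]},{"claw":0.1,"linear":[0,0,0],"delta_rot":[0,0,0]}]'

```text
clock: 17.18
ee_pos: [0.5086, -0.0032, 0.2419]
tool_rot: [1.289, 1.569, -0.156]
contact_force: [0.8, 0.1, -0.2]
gripper_width: 0.0479
```

```bash
python3 st.py; python3 look.py s8; python3 - <<'E'
from h import *
im=manip.get_image("wrist")[:,:,::-1];cv2.imwrite("pics/w10.png",im)
cv2.imwrite("pics/w10b.png",cv2.resize(im[20:220,230:410],None,fx=3,fy=3,interpolation=cv2.INTER_CUBIC))
cv2.imwrite("pics/sc10.png",manip.get_image("scene")[:,:,::-1])
E
```

```text
[ 0.50857871 -0.00319356  0.24187249] [ 0.81735459  0.05705029 -0.21179276] [-0.08925502  0.16088654  0.05764643] yaw 0.12540324746737913 0.047870183502843354 [ 2.1e-03 -3.0e-04 -1.0e+00]
```

View pics/w10b.png

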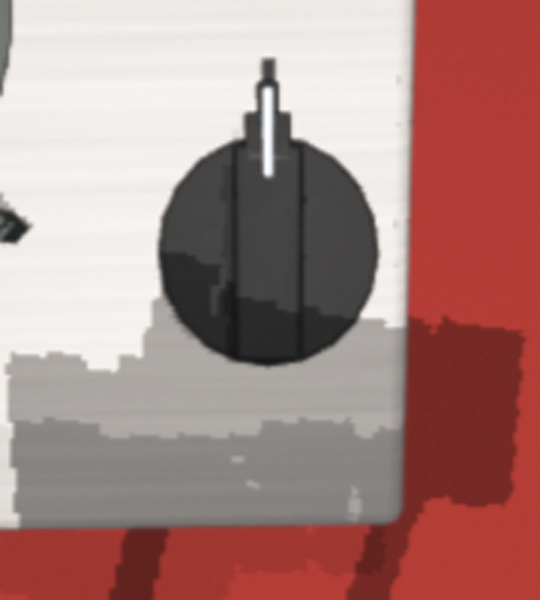

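View pics/s8.png

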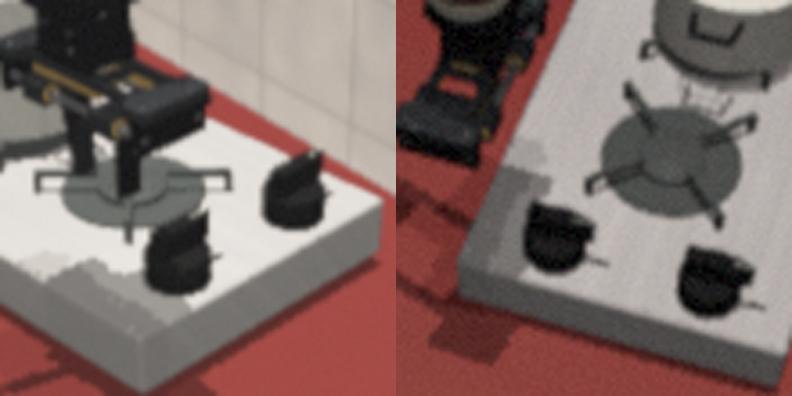

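```bash
python3 -c "
from workcell import manip
print(manip.hand_in())"
```

```text
the job is handed in; nothing more can be done
None
```

The knob is home on the front stem, the tap is turned to off, and I've let go and handed the job in. It took about 17.5 s of the 72 s allowed.

**What I did:** I gripped the larger black knob by its bar, set it on the bare stem and turned it anticlockwise under light pressure. At about 1.1 rad (world) it dropped about 8 mm onto the plate. I then turned it clockwise until the turning moment rose to 0.19 N m, above the stem's 0.08 N m, which I took as the stop. Finally I turned back about 0.08 rad within the play so the pointer met the mark, and opened and withdrew the gripper.

**Last checks:**
- **Pointer:** after release, the white line is in line with the off mark in the wrist picture.
- **Seating:** the knob sits on the plate at the same height as the rear knob in both fixed views, matching the measured tool height of 0.140 m.
- **Tap off:** I judged this from the rise in moment. The stem's own angle could not be seen under the knob. On the way back the moment was only about 0.02 N m, too little to turn the stem.
- **Forces:** the highest reading at the end of any move was about 9 N at the wrist, a mostly sideways load from the stem sitting 2 to 3 mm from my estimate. I eased it before letting go.
- **Other objects:** the arm stayed clear of the rear knob, pot, bowl, jar and spatula. I saw no change in the rear knob, but did not measure the others again.

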